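# Load preset tool holders into the carry rack in job order

## Robot

A 7-joint arm with a two-finger parallel gripper is mounted at the origin on a cart in front of the work surface, level with it; the furniture and walls round the work are solid. World frame = base frame: x ahead of the robot, y to its left, z up, the work surface at z = 0. Lengths are in mm, angles in rad, forces in N, time in s.
With the tool pointing down it reaches from about 425 to 825 mm from the base axis. Payload 3.6 kg.
Tool frame: the origin (TCP) lies midway between the tips of the shut fingers; the grasp point (between the pads) lies 19 mm behind it (r.pinch_z is the distance from the TCP to the grasp point, in mm); z points along the fingers, y is the line along which they close (so a half turn about z gives the same grasp; the last joint's range is limited). The gripper opens to 85 mm and grips with 20 to 120 N. Pads are 22 mm wide; open, the fingers measure 114 mm over their backs; the gripper's body (76 mm by 85 mm) begins 54 mm behind the grasp point. The pads swing forward as they close: fully open they stand 13 mm farther back than shut.
Start: joints at [-0.026, 0.615, -0.013, 1.423, 0.008, 1.103, -0.04], TCP at [649.971, 0.023, 231.297] pointing down, gripper open.
Joint ranges: [-3.12, 3.12], [-0.3, 2.06], [-1.34, 1.32], [0.26, 2.42], [-1.36, 4.5], [0.01, 1.98], [-2.84, 2.84]. Speed limits (rad/s): [2.79, 2.79, 3.14, 3.14, 3.14, 3.14, 3.14].

## Interface

Orientations are given as a unit quaternion [w, x, y, z].
In Python, from workcell import r, fingers, ik, snapshot, calibration gives the robot as it stands. Calls block until the motion is done:
- r.movep(position, orientation): joint-space move of the TCP to a pose.
- r.servo_line(position, velocity=150, rotation=None): straight line of the TCP; rotation=None keeps the orientation; velocity is the mean speed in mm/s.
- r.goto_joints(angles): joint-space move.
- fingers.set_gripper(opening, newtons=None): opening from 0.0 (shut) to 1.0 (fully open); newtons is the grip in N (None keeps the last); returns when the fingers have stopped.
- r.dwell(seconds).
- ik(position, orientation): joint angles nearest the present ones, or None.
- snapshot(name): name is "scene" or "side" or "wrist"; returns the picture (420x560x3 uint8, red, green, blue); there is no depth.
- calibration(name): a dict with "mtx" (3x3 intrinsics, pixels), "T" (4x4, takes a point from camera to world coordinates); the wrist camera has in their place "mount" (4x4, takes a point from camera to tool coordinates, whose origin is the TCP and whose axes are the flange's). Camera axes: x right, y down, z forward; pixel columns grow to the right and rows downward; lengths in mm; the calibration is good to about 2 mm. A picture is of the moment at which its call begins: read the wrist's pose just before it. calibration takes no time and is no camera call.
A pose or a line that the arm cannot do raises r.PlanningError and nothing moves.
- r.job_done(): hands the job in; it is judged then, once.
Readings, each from a call of its own:
- r.read_time_s(): time.
- r.read_joint_positions(): joint angles.
- r.read_qd(): joint speeds.
- r.read_joint_torque(): joint torques, N m.
- r.read_tool_pos(): TCP position.
- r.read_eef_rot(): TCP orientation.
- r.read_force(): force on the tool from outside, world axes, zero at the start.
- r.read_moment(): the same for the moment, N m.
- r.read_opening(): opening from 0.0 (shut) to 1.0 (fully open).
- r.read_grasp_force(): force on a finger pad.
Only numpy, scipy, OpenCV 4.12 (cv2) and the standard library are available. Lean on these libraries where they do the work, as an engineer would, in place of code of your own. Each camera call takes 0.05 s, during which the arm holds its last target. There are 200 camera calls.

## Task

The four preset tool holders stand on the setting stand in the order in which the milling job will call them, counted from the stand's black end. Move them all to the empty carry rack in that same order, counted from the carry rack's own black end, so that each stands upright and fully seated in its hole. Do not tip a holder over on the way.

Things in the scene. Friction and masses are not known exactly. Their poses are not given: they have to be found in the camera images.
- stand: fixed setting stand: low aluminium rail 218 x 48 mm carrying a row of four round coloured pots. One end cap (30 mm high) is black, the other bare aluminium. Origin: centre of the underside, on the table; z up, x along the row towards the BLACK end. Places 1 to 4, counted from the black end, lie at x = +69, +23, -23, -69 mm, y = 0.
- carry_rack: fixed, empty aluminium rack, 244 mm long over its end handles, 48 wide; flat top 56 mm high, 10 thick, with four 22 mm through holes, chamfered. One end plate is black. Origin: centre of the underside, on the table; z up, x along the row towards the BLACK end. Holes 1 to 4 from the black end: x = +69, +23, -23, -69 mm, y = 0. A seated holder's origin is 24 mm above the rack's.
- holder_red: loose round tool holder, red nut, about 0.14 kg, upright in the red pot. Origin: foot of its axis (z up), 18 mm above the table at the start. Heights from it: steel taper 0-32 mm (11 mm thick at the foot, 19.6 at the top), flange 32-44 (30 mm across), red nut 46-70 (29 mm across, grip here, fingers across the row), stepped drill 6 mm thick up to 92.
- holder_yellow: loose round tool holder, yellow nut, about 0.14 kg, upright in the yellow pot. Origin: foot of its axis (z up), 18 mm above the table at the start. Heights from it: steel taper 0-32 mm (11 mm thick at the foot, 19.6 at the top), flange 32-44 (30 mm across), yellow nut 46-70 (29 mm across, grip here, fingers across the row), short pointed engraving cutter 6 mm thick up to 88.
- holder_green: loose round tool holder, green nut, about 0.14 kg, upright in the green pot. Origin: foot of its axis (z up), 18 mm above the table at the start. Heights from it: steel taper 0-32 mm (11 mm thick at the foot, 19.6 at the top), flange 32-44 (30 mm across), green nut 46-70 (29 mm across, grip here, fingers across the row), thick straight end mill 6 mm thick up to 92.
- holder_blue: loose round tool holder, blue nut, about 0.14 kg, upright in the blue pot. Origin: foot of its axis (z up), 18 mm above the table at the start. Heights from it: steel taper 0-32 mm (11 mm thick at the foot, 19.6 at the top), flange 32-44 (30 mm across), blue nut 46-70 (29 mm across, grip here, fingers across the row), short stepped router bit 6 mm thick up to 88.
- pot_red: red plastic pot, round, 40 mm across, 38 high, fixed on one of the stand's four places; the red holder stands in its 22 mm hole, 34 deep, at the start. Origin: centre of its underside, 12 mm above the table. The pot stays and shows the place its holder came from.
- pot_yellow: yellow plastic pot, round, 40 mm across, 38 high, fixed on one of the stand's four places; the yellow holder stands in its 22 mm hole, 34 deep, at the start. Origin: centre of its underside, 12 mm above the table. The pot stays and shows the place its holder came from.
- pot_green: green plastic pot, round, 40 mm across, 38 high, fixed on one of the stand's four places; the green holder stands in its 22 mm hole, 34 deep, at the start. Origin: centre of its underside, 12 mm above the table. The pot stays and shows the place its holder came from.
- pot_blue: blue plastic pot, round, 40 mm across, 38 high, fixed on one of the stand's four places; the blue holder stands in its 22 mm hole, 34 deep, at the start. Origin: centre of its underside, 12 mm above the table. The pot stays and shows the place its holder came from.
There are look-alikes about, which are no part of the job. Leave any white look-alike of the holder_green alone. What is shaped like the holder_blue but white is not meant.

How it is judged:
By the outcome, as a careful person would: the job done as asked, in the order asked, and still so for the second after the job is handed in, with the robot touching nothing.
It also fails if it takes over 128 s, if anything falls off the work surface, if the arm or the gripper's body presses on something with over 40 N, if the wrist force passes 120 N, or if a joint passes its speed limit or range.

## Working session

There is one attempt and no reset: what is moved stays moved. The work goes in short steps, each a Python script; the robot and the scene stay as the last script left them, time stands still between calls to the robot, and variables do not carry over. Pictures are saved under pics/ and viewed, at most 14 in all, crops included, and the job is handed in when it is done.

```bash
ls; mkdir -p pics; python3 - <<'E'
from workcell import r,snapshot,calibration
import cv2,numpy as np
for n in("scene","side","wrist"):
    cv2.imwrite(f"pics/{n}0.png",snapshot(n)[:,:,::-1]); print(n,{k:np.round(v,3).tolist() for k,v in calibration(n).items()})
a=[cv2.imread(f"pics/{n}0.png") for n in("scene","side")]
print(r.read_tool_pos(),r.read_eef_rot(),r.read_time_s())
E
```

```text
pics
scene {'mtx': [[430.605, 0.0, 277.791], [0.0, 430.605, 203.894], [0.0, 0.0, 1.0]], 'T': [[0.871, -0.295, 0.394, 140.272], [-0.492, -0.538, 0.685, -654.06], [0.01, -0.79, -0.614, 591.193], [0.0, 0.0, 0.0, 1.0]]}
side {'mtx': [[483.314, 0.0, 274.908], [0.0, 483.314, 205.387], [0.0, 0.0, 1.0]], 'T': [[-0.908, -0.173, 0.382, 112.26], [-0.419, 0.406, -0.812, 812.382], [-0.014, -0.898, -0.441, 500.341], [0.0, 0.0, 0.0, 1.0]]}
wrist {'mtx': [[335.141, 0.0, 277.876], [0.0, 335.141, 210.445], [0.0, 0.0, 1.0]], 'mount': [[-0.0, -0.954, -0.299, 76.268], [1.0, -0.001, 0.0, 0.213], [-0.001, -0.299, 0.954, -142.281], [0.0, 0.0, 0.0, 1.0]]}
[6.49401473e+02 3.12402807e-02 2.30381301e+02] [-0.00072403  0.7070667   0.70714612 -0.00072581] 0.15
```

View pics/scene0.png

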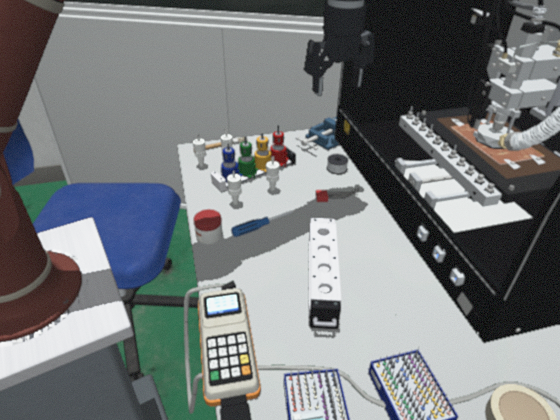

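View pics/side0.png

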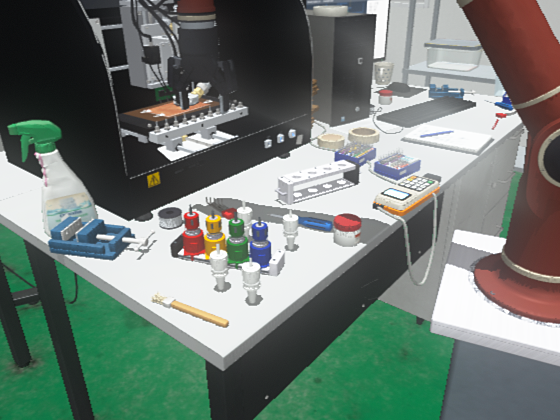

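View pics/wrist0.png

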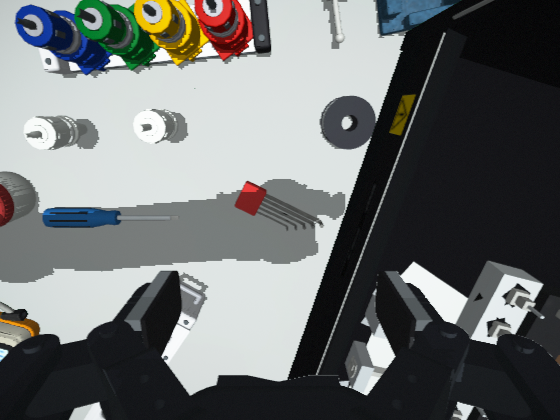

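Scene view: the stand row is blue (228,160), green (245,155), yellow (262,152), red (279,147), with the black cap beyond red at (292,158). In the side view the black end is also next to red. So the order from the black end is red, yellow, green, blue. The carry rack spans (323,225) to (325,310) and its black end is the near one at (325,312).

Possible confusions are the four white look-alikes at scene (199,150), (226,143), (235,190) and (272,175), plus the coloured pots under the nuts. I'll take only the coloured nuts. Next I'll take close wrist views of both.

```bash
cat > h.py <<'E'
from workcell import r,fingers,ik,snapshot,calibration
import cv2,numpy as np
from scipy.spatial.transform import Rotation as R
def campose(n,pos=None,q=None):
    c=calibration(n)
    if n!="wrist": return np.array(c["mtx"]),np.array(c["T"])
    T=np.eye(4);T[:3,:3]=R.from_quat(np.roll(q,-1)).as_matrix();T[:3,3]=pos
    return np.array(c["mtx"]),T@np.array(c["mount"])
def ray(cp,uv):
    K,T=cp; d=T[:3,:3]@np.linalg.solve(K,[uv[0],uv[1],1]); return T[:3,3],d
def plane(cp,uv,z):
    o,d=ray(cp,uv); return o+d*(z-o[2])/d[2]
def wshot(name):
    p,q=r.read_tool_pos(),r.read_eef_rot(); im=snapshot("wrist")[:,:,::-1].copy()
    cv2.imwrite(f"pics/{name}.png",im); np.savez(f"pics/{name}.npz",p=p,q=q); return im,campose("wrist",p,q)
def load(name):
    d=np.load(f"pics/{name}.npz"); return cv2.imread(f"pics/{name}.png"),campose("wrist",d["p"],d["q"])
Q0=np.array([0,.70710678,.70710678,0])
E
python3 - <<'E'
from h import *
w=(lambda: None)
cs=campose("scene")
for uv in[(323,231),(323,251),(324,268),(325,288)]: print(plane(cs,uv,56).round(0))
cp=campose("wrist",r.read_tool_pos(),r.read_eef_rot())
for uv in[(30,25),(88,18),(147,12),(208,8)]: print(plane(cp,uv,88).round(0))
r.movep([555,190,260],Q0); wshot("stand1")
r.movep([640,-120,260],Q0); wshot("rack1"); print(r.read_time_s())
E
```

```text
[ 517. -170.   56.]
[ 487. -214.   56.]
[ 465. -250.   56.]
[ 441. -287.   56.]
[461. 135.  88.]
[506. 139.  88.]
[551. 143.  88.]
[597. 146.  88.]
2.3417
```

View pics/stand1.png

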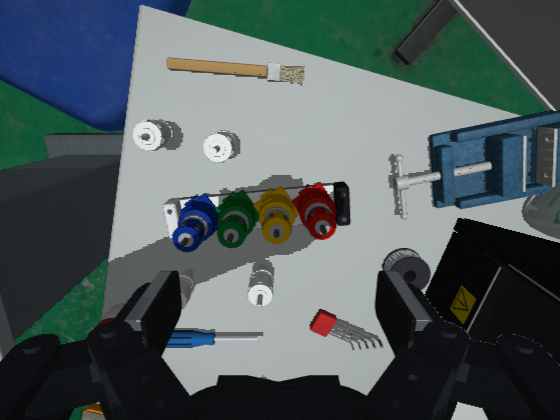

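View pics/rack1.png

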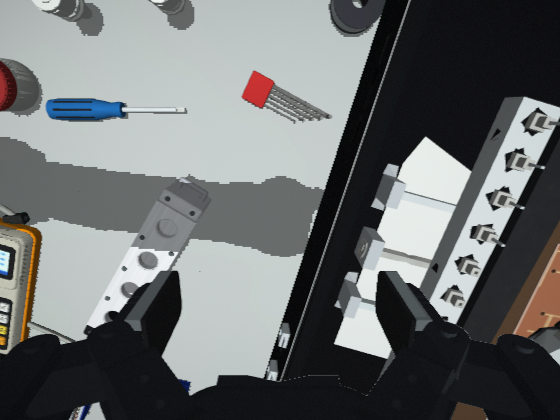

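The stand close view shows blue (187,238), green (231,236), yellow (276,233) and red (325,230), with the black cap at (343,203) beside red. That confirms the order. The white look-alikes are at (150,135), (220,147), (262,285) and (180,285). The rack is partly hidden behind the finger. I'll take straight-down views of both, with the camera vertically above and the tool turned to suit.

```bash
cat >> h.py <<'E'
def yawq(a): # tool y axis at world angle a (rad), tool down
    ty=np.array([np.cos(a),np.sin(a),0]); tz=np.array([0,0,-1.]); tx=np.cross(ty,tz)
    return np.roll(R.from_matrix(np.c_[tx,ty,tz]).as_quat(),1)
def over(c,a,z=250): # camera straight above c, tool y at a
    q=yawq(a); tx=R.from_quat(np.roll(q,-1)).as_matrix()[:,0]; t=np.array([c[0],c[1],z])-76*tx; t[2]=z; return t,q
E
python3 - <<'E'
from h import *
for n,c,a in[("stand2",(529,140),0.08),("rack2",(478,-230),np.deg2rad(57)),]:
    for aa in(a,a+np.pi,a-np.pi):
        p,q=over(c,aa)
        j=ik(p,q); print(n,p.round(),j is not None)
        try: r.movep(p,q)
        except r.PlanningError as e: print(e); continue
        wshot(n);break
print(r.read_time_s())
a=[cv2.imread(f"pics/{n}2.png")[130:400,130:430] for n in("stand","rack")]
cv2.imwrite("pics/c2.png",cv2.resize(np.hstack(a),None,fx=1.33,fy=1.33,interpolation=2))
E
```

```text
stand2 [535.  64. 250.] True
rack2 [ 542. -271.  250.] True
4.5833
```

View pics/c2.png

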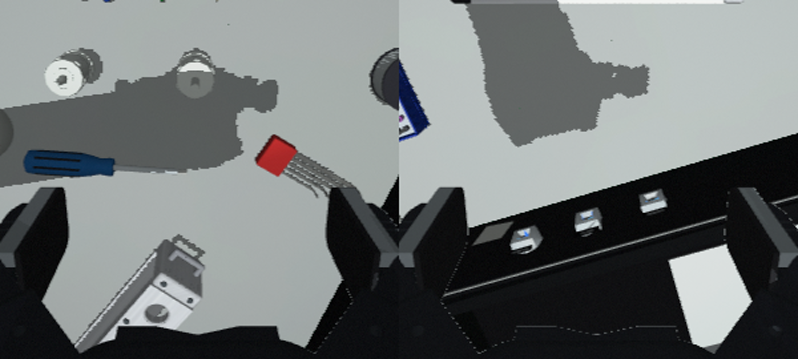

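I had the vertical direction backwards: straight down falls on image row ~105, and I cropped that off. I'll recrop the same pictures.

```bash
python3 - <<'E'
from h import *
a=[cv2.imread(f"pics/{n}2.png")[20:220,150:410] for n in("stand","rack")]
cv2.imwrite("pics/c3.png",cv2.resize(np.hstack(a),None,fx=1.5,fy=1.5,interpolation=2))
E
```

```text
(no output)
```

View pics/c3.png

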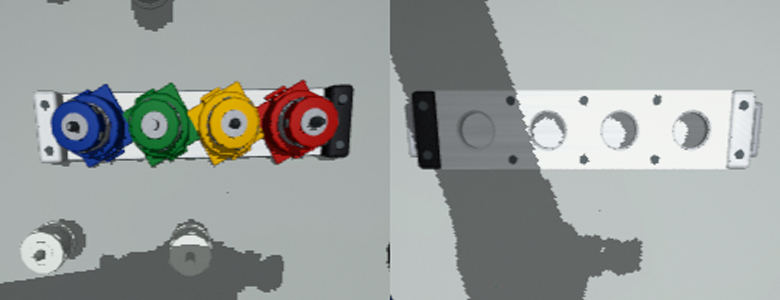

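The top view is clear. Blue, green, yellow and red are at full-frame (199,105), (251,103), (305,102) and (359,101), with the black cap beside red. The rack holes are at (209,107), (255,107), (302,107) and (350,107), black end on the left. I'll fit them more finely and check against the 46 mm pitch.

```bash
python3 - <<'E'
from h import *
def fit(P,xs,lab):
    P=np.array(P); xs=np.array(xs,float)
    d=((P-P.mean(0))*(xs-xs.mean())[:,None]).sum(0)
    s=np.hypot(*d)/((xs-xs.mean())**2).sum(); a=np.arctan2(d[1],d[0]); u=np.array([np.cos(a),np.sin(a)])
    c=P.mean(0)-u*xs.mean(); res=P-(c+xs[:,None]*u*s)
    print(lab,"c",c.round(1),"yaw",np.rad2deg(a).round(2),"scale",s.round(3),"res",res.round(1).tolist()); return c,a
X=[-69,-23,23,69]
im,cp=load("stand2"); hsv=cv2.cvtColor(im,cv2.COLOR_BGR2HSV)
P=[];N=[]
for (u,v) in[(199,105),(251,103),(305,102),(359,101)]:
    m=np.zeros(im.shape[:2],np.uint8); cv2.circle(m,(u,v),9,255,-1)
    m&=(hsv[...,1]<70).astype(np.uint8)*255
    (cx,cy),rad=cv2.minEnclosingCircle(np.argwhere(m)[:,::-1].astype(np.float32)); 
    P.append(plane(cp,(cx,cy),88)[:2]); print((round(cx,1),round(cy,1)),round(rad,1))
cs,a=fit(P,X,"stand discs"); 
for k,uv in{"wA":(179,186),"wB":(276,190)}.items(): print(k,plane(cp,uv,70).round())
im1,cp1=load("stand1")
for k,uv in{"wC":(147,132),"wD":(216,146)}.items(): print(k,plane(cp1,uv,70).round())
im,cp=load("rack2"); g=cv2.cvtColor(im,cv2.COLOR_BGR2GRAY); H=[]
for (u,v) in[(209,107),(255,107),(302,107),(350,107)]:
    c=cv2.resize(g[v-22:v+23,u-22:u+23],None,fx=4,fy=4,interpolation=2)
    h=cv2.HoughCircles(cv2.normalize(c,None,0,255,32),cv2.HOUGH_GRADIENT,1,200,param1=60,param2=8,minRadius=40,maxRadius=56)[0][0]
    uv=((h[0]+.5)/4-.5+u-22,(h[1]+.5)/4-.5+v-22); print(np.round(uv,1),h[2]/4); H.append(plane(cp,uv,56)[:2])
c,b=fit(H,X[::-1],"rack")
np.savez("pose.npz",cs=cs,a=a,c=c,b=b)
E
```

```text
(199.2, 104.4) 8.8
(252.0, 102.7) 8.8
(305.5, 101.7) 8.7
(359.0, 100.9) 8.9
stand discs c [531.4 140.9] yaw 5.62 scale 1.002 res [[0.2, -0.2], [-0.2, 0.2], [-0.0, 0.2], [0.1, -0.2]]
wA [440.  55.  70.]
wB [535.  59.  70.]
wC [430. 239.  70.]
wD [496. 225.  70.]
[206.2 105.8] 12.725
[254.8 107.2] 12.475
[301.8 106.2] 12.2
[350.  107.2] 12.475
rack c [ 479.7 -229.1] yaw -123.41 scale 0.996 res [[-0.3, 0.0], [0.8, -0.1], [-0.6, -0.0], [0.1, 0.0]]
```

The fits hold up: the pitch scale is 1.00 at both, residuals are under 1 mm, and everything is within reach. The white look-alikes are over 80 mm off the row. I'll move the red holder to hole 1 and check it before going on.

```bash
cat >> h.py <<'E'
D=dict(np.load("pose.npz")); XS=[69,23,-23,-69]
def site(c,a,i): return c+XS[i]*np.array([np.cos(a),np.sin(a)])
QS=yawq(D["a"]-np.pi/2); QR=yawq(D["b"]+np.pi/2); UP=195
def pick(i,d=(0,0)):
    x,y=site(D["cs"],D["a"],i)+d
    fingers.set_gripper(.6); r.movep([x,y,UP],QS); r.servo_line([x,y,59],velocity=120)
    f0=r.read_force(); fingers.set_gripper(0.,60); print("grip",r.read_opening(),r.read_grasp_force(),"tool",np.round(r.read_tool_pos(),1))
    r.servo_line([x,y,UP],velocity=100); print("lifted",r.read_opening(),r.read_grasp_force(),r.read_force().round(1))
def place(i,d=(0,0),zrel=66):
    x,y=site(D["c"],D["b"],i)+d
    r.movep([x,y,UP],QR); f0=np.array(r.read_force())
    z=UP
    r.servo_line([x,y,100],velocity=120)
    for z in(90,80,74,70,zrel):
        r.servo_line([x,y,z],velocity=50); f=np.array(r.read_force())-f0; print(z,f.round(1))
        if np.abs(f).max()>12: print("contact"); break
    return x,y
def release(x,y):
    fingers.set_gripper(.6); r.dwell(.2); r.servo_line([x,y,UP],velocity=150); print("t",r.read_time_s())
E
python3 - <<'E'
from h import *
for i in range(4):
    for c,a,q,z in((D["cs"],D["a"],QS,59),(D["c"],D["b"],QR,66)):
        p=site(c,a,i); j=ik([*p,z],q); k=ik([*p,UP],q); print(p.round(),None if j is None else np.round(j,2), k is not None)
r.movep([555,60,UP+40],yawq(-.9))
pick(0)
xy=place(0)
print(r.read_time_s(),r.read_tool_pos())
cv2.imwrite("pics/p1.png",np.hstack([snapshot("scene")[200:340,260:400,::-1],snapshot("side")[130:270,250:390,::-1]]).repeat(2,0).repeat(2,1))
E
```

```text
[600. 148.] [-0.52  0.8   0.42  1.7  -0.45  0.74 -1.35] True
[ 442. -287.] [ 0.42  0.66  0.17  1.95 -0.2   0.54  0.15] True
[554. 143.] [-0.54  0.75  0.4   1.83 -0.46  0.65 -1.34] True
[ 467. -248.] [ 0.33  0.66  0.17  1.95 -0.2   0.55  0.06] True
[509. 139.] [-0.55  0.7   0.38  1.96 -0.46  0.57 -1.33] True
[ 492. -210.] [ 0.25  0.67  0.17  1.93 -0.2   0.56 -0.02] True
[463. 134.] [-0.57  0.65  0.36  2.08 -0.47  0.48 -1.32] True
[ 518. -172.] [ 0.17  0.68  0.17  1.9  -0.2   0.58 -0.11] True
grip 0.31975857552447096 59.007628709077835 tool [600.7 147.9  60. ]
lifted 0.32033361227085577 59.13910657167435 [ 0.1 -0.2 -1.4]
90 [ 0.4 -0.9 -1.5]
80 [ 0.6 -0.2  0.2]
74 [ 0.2  0.1 -0.6]
70 [ 1.2  0.  -0.8]
66 [ 1.1 -0.5  0.3]
14.8083 [ 441.93351217 -286.88434619   66.01402183]
```

View pics/p1.png

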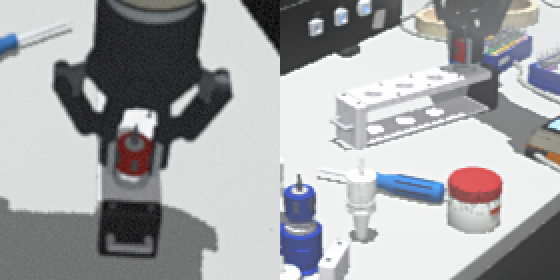

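The red holder is gripped (59 N, 1.4 N weight) and sits over the hole next to the black end at crop (133,170). There is no contact force, so I'll release it and check from above.

```bash
python3 - <<'E'
from h import *
x,y=site(D["c"],D["b"],0); release(x,y)
p,q=over((479.7,-229.1),np.deg2rad(57)); r.movep(p,q); im,cp=wshot("rack3")
cv2.imwrite("pics/c4.png",cv2.resize(np.hstack([im[20:190,150:410],snapshot("side")[110:280,230:430,::-1]]),None,fx=1.7,fy=1.7,interpolation=2)); print(r.read_time_s())
E
```

```text
t 16.475
17.7
```

View pics/c4.png

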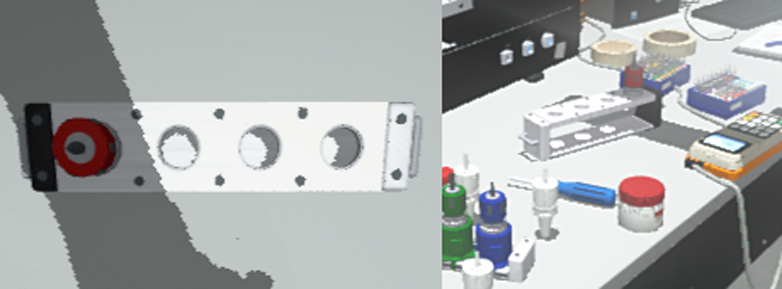

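The red holder stands upright in hole 1, with its nut centred at crop (80,147). Now the other three in the same way, stopping on any contact. I'll check seating by nut height at the end.

```bash
python3 - <<'E'
from h import *
import sys
for i in(1,2,3):
    pick(i)
    if r.read_opening()<.2: sys.exit("lost")
    release(*place(i))
p,q=over((479.7,-229.1),np.deg2rad(57)); r.movep(p,q); im,cp=wshot("rack4")
K,T=cp; Ti=np.linalg.inv(T)
for i in range(4):
    for z in(94,):
        X=Ti@[*site(D["c"],D["b"],i),z,1]; u=K@X[:3]/X[2]; print(i,u[:2].round(1))
cv2.imwrite("pics/c5.png",cv2.resize(im[20:190,150:410],None,fx=3,fy=3,interpolation=2))
cv2.imwrite("pics/c6.png",cv2.resize(np.hstack([snapshot("side")[130:240,260:390,::-1],snapshot("scene")[200:310,260:390,::-1]]),None,fx=3,fy=3,interpolation=2)); print(r.read_time_s())
E
```

```text
grip 0.3218189925034482 58.91490161418915 tool [554.9 143.4  59.9]
lifted 0.3151518918309449 59.062006920576096 [-0.2  0.2 -0.6]
90 [-0.6  0.1 -0.5]
80 [-0.5 -0.8 -0.1]
74 [ 0.  -0.4  0.3]
70 [ 0.1 -0.5  0.6]
66 [ 0.1 -0.6 -0.4]
t 28.9167
grip 0.32232955807793834 58.8513708114624 tool [509.  138.9  59.9]
lifted 0.32189321804533955 59.086618423461914 [-0.  -0.4 -1.1]
90 [ 0.6 -0.5 -0.7]
80 [0.4 0.5 1.1]
74 [0.6 0.6 0.2]
70 [0.2 0.2 0.1]
66 [-0.2  0.4  0. ]
t 39.0
grip 0.3221238715895145 58.82346376776695 tool [463.2 134.4  59.8]
lifted 0.3237382930101189 59.09710273146629 [-0.1  0.  -2.2]
90 [ 0.7 -1.9 -0.8]
80 [ 1.  -2.1 -1.1]
74 [ 1.4 -2.2 -0.8]
70 [ 0.8 -2.  -0.5]
66 [ 0.9 -1.6 -0.8]
t 48.8667
0 [195.8 105.9]
1 [250.1 106.2]
2 [304.3 106.6]
3 [358.5 107. ]
50.35
```

View pics/c5.png

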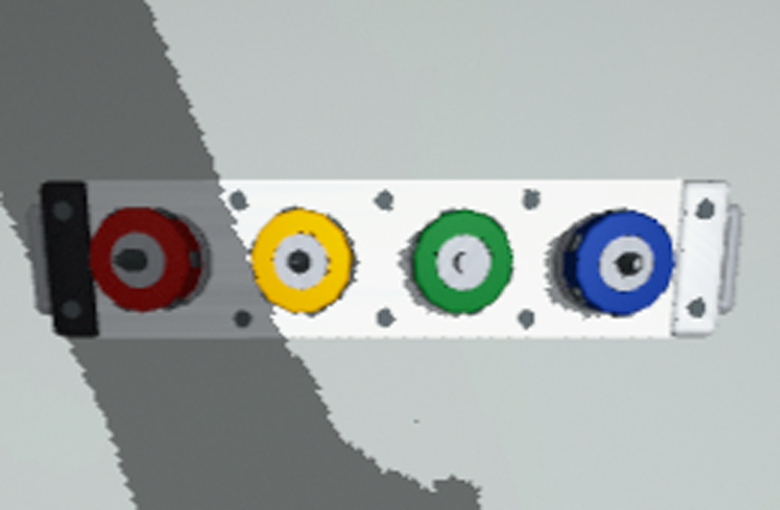

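View pics/c6.png

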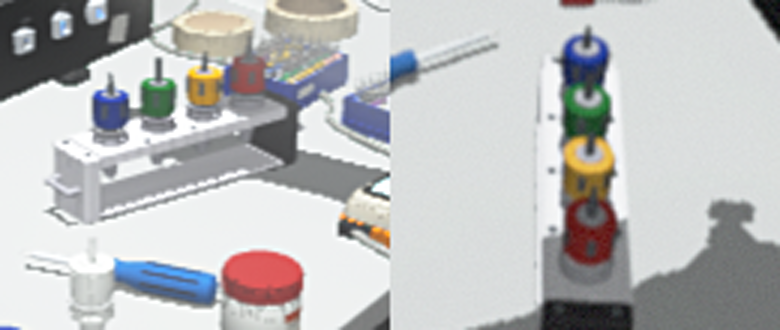

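From above, red, yellow, green and blue run from the black end, with nut tops at columns 197, 250, 304 and 358. The columns predicted for fully seated holders are 196, 250, 304 and 358. In the side view the four nuts are level, upright and in line, with their flanges on the plate. Handing in.

```bash
python3 -c "
from h import *
print(r.job_done())"
```

```text
the job is handed in; nothing more can be done
None
```

I moved all four holders to the carry rack and handed the job in at about 50 s; from its black end they stand red, yellow, green, blue, and in the pictures each looks upright and seated.

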